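Hang the drive cover over the drying bar

ROBOT

A 6-joint arm with a two-finger parallel gripper is mounted at the origin on the work surface. World frame = base frame: x ahead of the robot, y to its left, z up, the work surface at z = 0. Lengths are in m, angles in rad, forces in N, time in s.
With the tool pointing down it reaches from about 0.425 to 0.95 m from the base axis. Payload 3.5 kg.
Tool frame: the origin (TCP) lies at the very end of the fingers, on their centre line; the grasp point (between the pads) lies 19 mm behind it (env.grip_depth is the distance from the TCP to the grasp point, in m); z points along the fingers, y is the line along which they close (so a half turn about z gives the same grasp; the last joint's range is limited). The gripper opens to 85 mm and grips with 20 to 120 N. Pads are 22 mm wide; open, the fingers measure 114 mm over their backs; the gripper's body (76 mm by 85 mm) begins 54 mm behind the grasp point. The pads swing forward as they close: fully open they stand 13 mm farther back than shut.
Start: joints at [-1.309, 0.286, 1.577, -0, 1.279, -0.15], TCP at [0.27, -0.619, 0.231] pointing down, gripper open.
Joint ranges: [-2.77, 2.77], [-0.9, 2.22], [0.21, 2.48], [-1.53, 4.67], [0.24, 2.81], [-2.84, 2.84]. Speed limits (rad/s): [2.79, 2.79, 3.14, 3.14, 3.14, 3.14].

INTERFACE

Orientations are given as a 3x3 rotation matrix whose columns are the frame's x, y, z axes.
In Python, from cell import env, imaging gives the robot as it stands. The module is installed in compiled form; this text tells all that it offers.
- The arm moves only by the shell command python3 -m pendant 'ROWS'. ROWS is JSON, a list of rows, each an object with "delta_rot": the turn, a rotation vector about the tool's x, y, z normalised to -1 to 1, where 1 is pi rad, a list of three; "slide": the shift along the tool's x, y, z normalised to -1 to 1, where 1 is 0.04 m, a list of three; "grip": the closure, from 0 (fully open) to 1 (shut). A call has 1 to 8 rows; each row shifts and turns the commanded pose from where the row before left it, along the tool's axes as they then stand; what a row does not reach is not made up. A row lasts 1/12 s, in which the tool goes at most 41.7 mm and 7.16 degrees, less where a joint would pass 70% of its speed; a pose out of reach is approached as far as the arm can. A call with a number of a shift or a turn outside -1 to 1 is refused whole. A call with a gripper value outside its range is refused whole. The fingers move at their own pace and stop on an object; the grip force is fixed at half the most. Time passes only in rows, so rows that do not move let the fingers close. It gives the time, the measured TCP pose, the force, the opening and the grip force at its end, in the units of the state.
- env.get_obs(): the state, without advancing time (a new reading comes with each control period).
- imaging.get_image(name): name is "scene" or "top" or "wrist"; returns the picture (400x640x3 uint8, red, green, blue); there is no depth.
- imaging.get_calibration(name): a dict with "vertical_fov" (degrees; the focal length in pixels is half the picture's height over the tangent of half this angle, whatever the lens; pixels are square), "cx", "cy" (the principal point, pixels), "extrinsics" (4x4, takes a point from camera to world coordinates); the wrist camera has in their place "T_tool_cam" (4x4, takes a point from camera to tool coordinates, whose origin is the TCP and whose axes are the flange's). Camera axes: x right, y down, z forward; pixel columns grow to the right and rows downward; lengths in m; the calibration is good to about 2 mm. A picture is of the moment at which its call begins: read the wrist's pose just before it. get_calibration takes no time and is no camera call.
- env.close_job(): hands the job in; it is judged then, once.
The state is a dict: "t": time; "joint_positions": joint angles; "dq": joint speeds; "effort": joint torques, N m; "tool_pos": TCP position; "eef_rot": TCP orientation; "force": force on the tool from outside, world axes, zero at the start; "ft_torque": the same for the moment, N m; "width": finger opening in m; "gripper_force": force on a finger pad.
Only numpy, scipy, OpenCV 4.12 (cv2) and the standard library are available. Lean on these libraries where they do the work, as an engineer would, in place of code of your own. Each camera call takes 0.05 s, during which the arm holds its last target. There are 200 camera calls.

TASK

The little drive has to be cleaned: lift its folded metal cover straight up off its two pins by the wooden grip, and hang it over the wooden bar of the drying rack, under the wire shelf, one side down in front of the bar and one behind, lying flat on it. The bar may be clamped at any height in its slots, so lower the cover gently until the bar carries it and only then let go; never press hard on the rack, and leave everything else where it stands.

Things in the scene. Friction and masses are not known exactly. Their poses are not given: they have to be found in the camera images.
- cover: Loose folded aluminium cover, an upside-down U, 0.3 kg, same after a half turn about z. Origin: centre of its top plate's underside (the face that rests on block or bar); z up, y along its length. Top plate 56 (x) x 124 (y) x 4 mm, two 12 mm holes at y = +-50. Two long side walls, 4 mm thick, hang 28 mm below the origin; the gap between them is 48 mm (x = +-24).
- grip (a point): Centre of the cover's flat wooden grip, 26 mm above the cover's origin; the grip is 44 (x) x 14 (y) mm and stands from 4 to 48 mm above the origin. Pinch it across its 14 mm (fingers close along the cover's y); the tool may lean in the cover's x-z plane.
- housing: Fixed white drive housing 170 x 220 x 90 mm high with a dark raised block, 40 (x) x 116 (y) mm, its top 150 mm up. Origin: on the table under the block's centre; y along the block. A motor up to 160 mm high lies behind the block (x = 51 to 119, y = -30 to 45 mm).
- block_top (a point): Centre of the block's top, 150 mm above the housing's origin. Two steel pins, 8 mm thick, stand 10 mm up from it at y = +-50 mm. At first the cover straddles the block with the pins through its holes (2 mm play all round), its origin at this point.
- rack: Fixed drying rack. Origin: on the table below the bar's middle; y along the bar; its open front faces -x. The wooden bar, 34 mm wide (x = +-17), 16 mm thick, flat on top, runs between slotted uprights at y = +-150 mm (inner faces +-142; x = +-25). Rubber bushes let it give 1 mm per 5 N. It is clamped at a height that is NOT reported. Drip tray 200 x 270 x 22 mm at the foot.
- bar_lowest (a point): The lowest place where the middle of the bar's top face can be: 100 mm above the rack's origin. The bar's top is anywhere from this point to 30 mm above it; find it by touch or by eye.
- shelf_edge (a point): Middle of the front lower edge of the wire shelf above the bar, 340 mm above and 15 mm in front (-x) of the rack's origin. The shelf runs 330 mm along y and back to x = 95 mm; it bars the way to an upright gripper above the bar. Goods on it reach 425 mm.
- scoop: bystander: small steel scoop 30 mm high with a wooden handle, lying in the rack's drip tray; origin under its middle
- cup: bystander: small steel cup, 44 mm wide, 40 mm high, standing on the housing's 90 mm high deck; origin under its centre
- bowl: bystander: steel bowl 130 mm wide, 60 mm high; origin under its centre
- spoon: bystander: spoon about 210 mm long lying on the table
- syrup: bystander: amber bottle 66 mm wide, 190 mm high; origin under its centre
- jar: bystander: jar 80 mm wide, 110 mm high; origin under its centre
Mind the look-alikes: they are no part of the job. What is shaped like the cover but purple or turquoise is not meant.

How it is judged:
On the way, in this order (a step that is already met when the one before it is completed fails the run):
1. the cover is lifted clear of the housing's block, held in the fingers (z of cover in the frame of housing above 0.184 m and contact force between the fingers and cover above 2 N), for 0.1 s.
2. the cover, still held, straddles the bar and rests on it (x of cover in the frame of rack between -0.011 and 0.011 m and y of cover in the frame of rack between -0.085 and 0.085 m and z of cover in the frame of rack between 0.093 and 0.137 m and angle between cover's own z axis and vertical below 0.12 rad and angle between the y axis of cover and the y axis of rack, either way round below 0.2 rad and contact force between cover and rack above 1 N and contact force between the fingers and cover above 2 N), for 0.2 s.
At the end, for the whole second after the job is handed in: The cover hangs over the bar at rest and released: its top plate rests on the bar between the uprights (centre within 85 mm of the bar's middle along it and 11 mm across it), one side wall on either side, level within 0.12 rad and along the bar within 0.2 rad (x of cover in the frame of rack between -0.011 and 0.011 m and y of cover in the frame of rack between -0.085 and 0.085 m and z of cover in the frame of rack between 0.093 and 0.137 m and angle between cover's own z axis and vertical below 0.12 rad and angle between the y axis of cover and the y axis of rack, either way round below 0.2 rad and contact force between cover and rack above 1 N and linear speed of cover below 0.02 m/s and contact force between the fingers and cover below 0.5 N); the robot touches nothing.
It fails at once if the cover is pressed on the rack, or the rack is struck with the cover, with more than 45 N (contact force between cover and rack above 45 N).
It fails at once if the arm or fingers push the rack with more than 20 N (contact force between any of the arm, the fingers and rack above 20 N).
It fails at once if a bystander is moved more than 40 mm (distance of any of scoop, cup, bowl, spoon, syrup, jar from where it was at the start of the episode above 0.04 m).
It also fails if it takes over 56 s, if anything falls off the work surface, if the arm or the gripper's body presses on something with over 40 N, if the wrist force passes 120 N, or if a joint passes its speed limit or range.

## Working session

There is one attempt and no reset: what is moved stays moved. The work goes in short steps, Python scripts to look and compute and a shell command to move; the robot and the scene stay as the last step left them, time stands still between calls to the robot, and variables do not carry over. Pictures are saved under pics/ and viewed, at most 14 in all, crops included, and the job is handed in when it is done.

```bash
mkdir -p pics
cat > h.py <<'E'
import numpy as np, cv2
from cell import env, imaging
def save(n,f):
    im=imaging.get_image(n); cv2.imwrite('pics/'+f,im[:,:,::-1]); return im
E
python3 - <<'E'
from h import *
for n in('scene','top'):
    save(n,n+'0.png'); c=imaging.get_calibration(n); print(n,{k:np.round(v,3).tolist() if not isinstance(v,str) else v for k,v in c.items()})
print({k:np.round(v,3).tolist() if not isinstance(v,str) else v for k,v in imaging.get_calibration('wrist').items()})
o=env.get_obs();print({k:np.round(v,3).tolist() for k,v in o.items()})
E
```

```text
scene {'vertical_fov': 50.327, 'cx': 321.42, 'cy': 201.868, 'extrinsics': [[-0.497, 0.529, -0.688, 1.404], [0.867, 0.289, -0.405, 0.5], [-0.015, -0.798, -0.603, 0.952], [0.0, 0.0, 0.0, 1.0]]}
top {'vertical_fov': 48.926, 'cx': 318.496, 'cy': 196.2, 'extrinsics': [[-0.022, -0.995, 0.098, 0.426], [-1.0, 0.023, 0.008, -0.008], [-0.01, -0.098, -0.995, 1.518], [0.0, 0.0, 0.0, 1.0]]}
{'vertical_fov': 68.317, 'cx': 319.415, 'cy': 205.16, 'T_tool_cam': [[0.0, -0.966, -0.257, 0.066], [1.0, 0.0, 0.0, 0.002], [-0.0, -0.257, 0.966, -0.143], [0.0, 0.0, 0.0, 1.0]]}
{'t': 0.1, 'joint_positions': [-1.309, 0.287, 1.578, -0.0, 1.279, -0.15], 'dq': [0.001, -0.001, -0.002, -0.001, 0.0, -0.001], 'effort': [0.001, -40.729, -29.37, -0.0, 0.003, -0.0], 'tool_pos': [0.27, -0.618, 0.23], 'eef_rot': [[0.916, 0.4, -0.001], [0.4, -0.916, 0.002], [0.0, -0.002, -1.0]], 'force': [-0.262, -0.35, 0.238], 'ft_torque': [-0.043, 0.081, -0.014], 'gripper_force': 0.0, 'width': 0.086}
```

View pics/scene0.png

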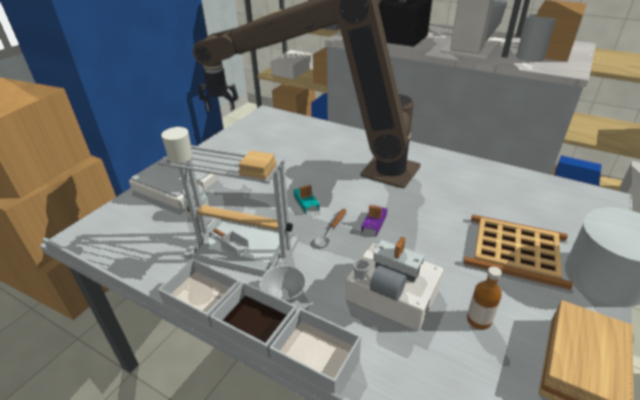

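View pics/top0.png

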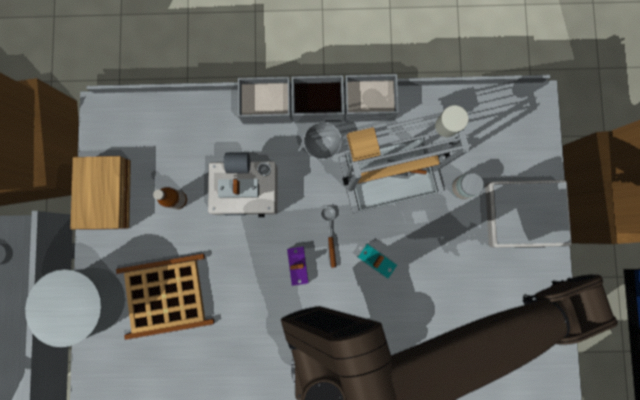

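Candidates in the top view are the silver cover on the housing at about (238,185), the purple look-alike at (298,266) and the turquoise one at (377,260). The silver cover with the wooden grip, straddling the block, is the one I want. I'll check it in close crops.

Run:
```python
import cv2,numpy as np
t=cv2.imread('pics/top0.png');s=cv2.imread('pics/scene0.png')
def c(im,x,y,w,h):return cv2.resize(im[y:y+h,x:x+w],(400,300),interpolation=cv2.INTER_CUBIC)
cv2.imwrite('pics/crops.png',np.vstack([np.hstack([c(t,195,143,100,75),c(t,335,120,140,105)]),np.hstack([c(s,340,220,120,90),c(s,160,120,160,120)])]))
```

```text
(no output)
```

View pics/crops.png

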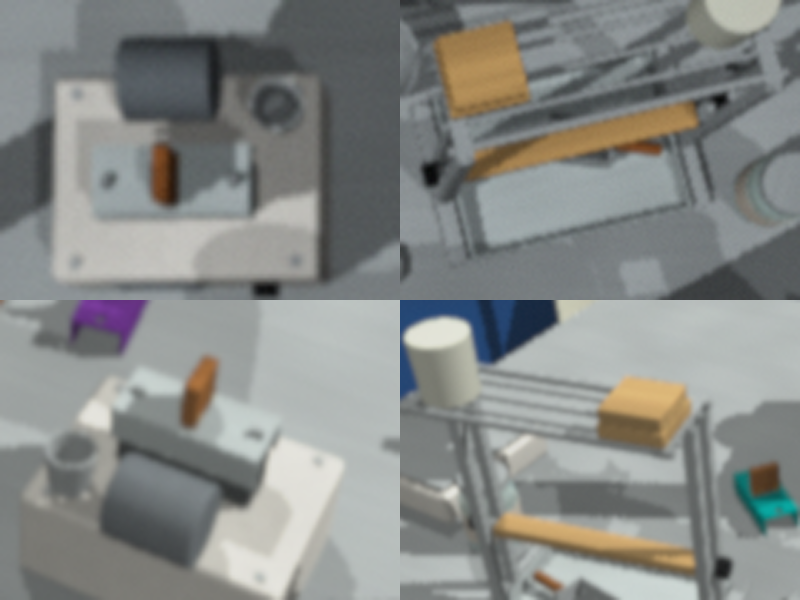

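The crops confirm it. The silver cover sits on the dark block with its two holes and an orange grip, centred at about (236,187) in the top view. The bar's front edge runs from (361,182) to (439,164) in top and the bar shows from (198,208) to (278,228) in scene.

```bash
cat >> h.py <<'E'
def cal(n,o=None):
    c=imaging.get_calibration(n); f=200/np.tan(np.radians(c['vertical_fov'])/2)
    if n=='wrist':
        T=np.eye(4);T[:3,:3]=np.array(o['eef_rot']);T[:3,3]=o['tool_pos'];E=T@np.array(c['T_tool_cam'])
    else:E=np.array(c['extrinsics'])
    return f,c['cx'],c['cy'],E
def ray(K,p):
    f,cx,cy,E=K; d=E[:3,:3]@[(p[0]-cx)/f,(p[1]-cy)/f,1]; return E[:3,3],d/np.linalg.norm(d)
def onz(K,p,z):
    o,d=ray(K,p); return o+d*(z-o[2])/d[2]
def proj(K,X):
    f,cx,cy,E=K; q=E[:3,:3].T@(np.array(X)-E[:3,3]); return q[:2]/q[2]*f+[cx,cy]
def tri(rs):
    A=np.zeros((3,3));b=np.zeros(3)
    for o,d in rs: P=np.eye(3)-np.outer(d,d);A+=P;b+=P@o
    X=np.linalg.solve(A,b); return X,[np.linalg.norm((np.eye(3)-np.outer(d,d))@(X-o)) for o,d in rs]
E
python3 - <<'E'
from h import *
T=cal('top');S=cal('scene')
tp=lambda x,y:(195+x/4,143+y/4)
sp=lambda x,y:(340+x*.3,220+(y-300)*.3)
print('grip', tri([ray(T,tp(164,176)),ray(S,sp(200,390))]))
co=[onz(T,tp(*p),.154) for p in((92,146),(250,146),(252,216),(94,218))]
print('plate c',np.mean(co,0),np.round(co,3))
# corners by triangulation: top-left(plate far +x,+y) etc: scene near-right (281,432)=+x+y? 
for a,b in (((92,146),(262,465)),((250,146),(118,425)),((250,216),(140,366)),((94,218),(281,430))):
    print(tri([ray(T,tp(*a)),ray(S,sp(*b))]))
tr=lambda x,y:(335+(x-400)*.35,120+y*.35)
sr=lambda x,y:(160+(x-400)*.4,120+(y-300)*.4)
# bar front lower/upper edge in top
for z in(.10,.115,.13): print(z,onz(T,tr(475,178),z),onz(T,tr(697,125),z))
# scene bar upper-surface: far(front) edge ends, near edge ends
print('scene');
for z in(.10,.115,.13):print(z,[np.round(onz(S,sr(*p),z),3).tolist() for p in((503,513),(692,552),(497,527),(692,567))])
# tray corners front at z=.022
print('tray',[np.round(onz(T,tr(*p),.022),3).tolist() for p in((483,252),(688,205))])
# shelf edge ends
print('shelf front',[np.round(onz(T,tr(*p),.345),3).tolist() for p in((430,155),(775,75))])
print('purple',onz(T,(298,266),.03),'spoon',onz(T,(333,240),.02),'turq',onz(T,(377,260),.03))
E
```

```text
grip (array([0.59159642, 0.25738252, 0.17584735]), [np.float64(0.0018768232970679216), np.float64(0.0018768232970681068)])
plate c [0.59059203 0.25369543 0.154     ] [[0.62  0.316 0.154]
 [0.617 0.192 0.154]
 [0.562 0.191 0.154]
 [0.563 0.315 0.154]]
(array([0.61969414, 0.32068856, 0.14853714]), [np.float64(0.003121634503506011), np.float64(0.003121634503506077)])
(array([0.61847529, 0.19915185, 0.13274844]), [np.float64(0.004029278705662647), np.float64(0.004029278705662638)])
(array([0.56163965, 0.19500656, 0.15041108]), [np.float64(0.001842489920272773), np.float64(0.0018424899202727424)])
(array([0.56431485, 0.32003159, 0.1379922 ]), [np.float64(0.0014950836683421344), np.float64(0.0014950836683421584)])
0.1 [ 0.60774102 -0.13712891  0.1       ] [ 0.66278424 -0.39177722  0.1       ]
0.115 [ 0.60581774 -0.13576763  0.115     ] [ 0.66027884 -0.38772286  0.115     ]
0.13 [ 0.60389446 -0.13440636  0.13      ] [ 0.65777344 -0.38366849  0.13      ]
scene
0.1 [[0.639, -0.413, 0.1], [0.585, -0.147, 0.1], [0.665, -0.399, 0.1], [0.609, -0.13, 0.1]]
0.115 [[0.652, -0.397, 0.115], [0.6, -0.135, 0.115], [0.678, -0.383, 0.115], [0.623, -0.119, 0.115]]
0.13 [[0.666, -0.381, 0.13], [0.614, -0.124, 0.13], [0.691, -0.367, 0.13], [0.637, -0.108, 0.13]]
tray [[0.529, -0.151, 0.022], [0.579, -0.397, 0.022]]
shelf front [[0.599, -0.073, 0.345], [0.668, -0.401, 0.345]]
purple [0.33898217 0.07706862 0.03      ] spoon [ 0.42309753 -0.04256059  0.02      ] turq [ 0.3532703  -0.18798679  0.03      ]
```

```bash
python3 -m pendant '[{"delta_rot":[0,0,0.019],"slide":[0,0,-1],"grip":0},{"delta_rot":[0,0,0.019],"slide":[0,0,-1],"grip":0},{"delta_rot":[0,0,0.019],"slide":[0,0,-1],"grip":0},{"delta_rot":[0,0,0.019],"slide":[0,0,-1],"grip":0},{"delta_rot":[0,0,0.019],"slide":[0,0,-1],"grip":0},{"delta_rot":[0,0,0.019],"slide":[0,0,-1],"grip":0},{"delta_rot":[0,0,0.017],"slide":[0,0,0],"grip":0},{"delta_rot":[0,0,0],"slide":[0.5,-0.8,0],"grip":0}]'
python3 -m pendant '[{"delta_rot":[0,0,0],"slide":[0.5,-0.8,0],"grip":0},{"delta_rot":[0,0,0],"slide":[0.5,-0.8,0],"grip":0},{"delta_rot":[0,0,0],"slide":[0.5,-0.8,0],"grip":0},{"delta_rot":[0,0,0],"slide":[0.5,-0.8,0],"grip":0},{"delta_rot":[0,0,0],"slide":[0.4,-0.9,0],"grip":0},{"delta_rot":[0,0,0],"slide":[0.4,-0.9,0],"grip":0},{"delta_rot":[0,0,0],"slide":[0.2,-0.9,0],"grip":0},{"delta_rot":[0,0,0],"slide":[0,-1,0],"grip":0}]'
```

```text
t: 0.77
tool_pos: [0.2873, -0.5904, 0.4733]
eef_rot: [[1.0, -0.008, -0.001], [-0.008, -1.0, -0.006], [-0.001, 0.006, -1.0]]
force: [0.5, 0.4, -2.2]
width: 0.0854
gripper_force: 0.0
t: 1.43
tool_pos: [0.411, -0.3088, 0.4699]
eef_rot: [[1.0, 0.001, -0.001], [0.001, -1.0, 0.002], [-0.001, -0.002, -1.0]]
force: [0.1, 0.1, -0.0]
width: 0.0851
gripper_force: 0.0
```

```bash
python3 -m pendant '[{"delta_rot":[0,0.0397,0],"slide":[0,0,0],"grip":0},{"delta_rot":[0,0.0397,0],"slide":[0,0,0],"grip":0},{"delta_rot":[0,0.0397,0],"slide":[0,0,0],"grip":0},{"delta_rot":[0,0.0397,0],"slide":[0,0,0],"grip":0},{"delta_rot":[0,0.0397,0],"slide":[0,0,0],"grip":0},{"delta_rot":[0,0.0397,0],"slide":[0,0,0],"grip":0},{"delta_rot":[0,0.0397,0],"slide":[0,0,0],"grip":0},{"delta_rot":[0,0,0],"slide":[0,0,0],"grip":0}]'
cat >> h.py <<'E'
import pickle
def wsnap(name):
    o=env.get_obs(); im=save('wrist',name+'.png'); pickle.dump((o,cal('wrist',o)),open('pics/'+name+'.pk','wb')); return o,im
E
python3 - <<'E'
from h import *
o,im=wsnap('w1');print(o['tool_pos'],o['joint_positions'])
E
```

```text
t: 2.1
tool_pos: [0.4081, -0.3102, 0.4657]
eef_rot: [[0.644, -0.003, 0.765], [-0.008, -1.0, 0.002], [0.765, -0.007, -0.644]]
force: [-0.5, -0.7, -1.2]
width: 0.0855
gripper_force: 0.0
[ 0.40813385 -0.31016375  0.46572353] [-1.22976606 -0.48705278  2.03166667  0.83777869  1.33156039  0.25207767]
```

View pics/w1.png

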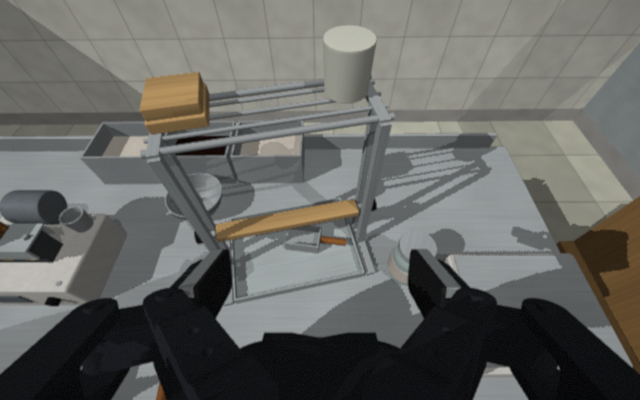

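Wrist view 1 shows the bar unobstructed below the shelf. Its top face runs from about (215,228) to (358,205), with the darker front face below it. I'll take a second view lower down for stereo.

```bash
python3 -m pendant '[{"delta_rot":[0,0,0],"slide":[-0.765,0,0.644],"grip":0},{"delta_rot":[0,0,0],"slide":[-0.765,0,0.644],"grip":0},{"delta_rot":[0,0,0],"slide":[-0.765,0,0.644],"grip":0},{"delta_rot":[0,0,0],"slide":[0,0,0],"grip":0},{"delta_rot":[0,0,0],"slide":[0,0,0],"grip":0}]'
python3 - <<'E'
from h import *
o,im=wsnap('w2');print(o['tool_pos'])
c=lambda im,x,y:cv2.resize(im[y:y+75,x:x+200],(800,300),interpolation=cv2.INTER_CUBIC)
cv2.imwrite('pics/w12.png',np.vstack([c(cv2.imread('pics/w1.png'),190,185),c(cv2.imread('pics/w2.png'),190,125)]))
for f in 'w1','w2':
    hsv=cv2.cvtColor(cv2.imread(f'pics/{f}.png'),cv2.COLOR_BGR2HSV)
    m=cv2.inRange(hsv,(8,90,60),(28,255,255)); n,l,s,cc=cv2.connectedComponentsWithStats(m)
    for i in range(1,n):
        if s[i,4]>100: print(f,s[i],hsv[l==i].mean(0).round())
E
```

```text
t: 2.57
tool_pos: [0.4107, -0.3096, 0.3498]
eef_rot: [[0.644, 0.002, 0.765], [-0.003, -1.0, 0.004], [0.765, -0.005, -0.644]]
force: [0.1, -1.3, 1.3]
width: 0.0853
gripper_force: 0.0
[ 0.41072875 -0.30959954  0.34983071]
w1 [ 140   73   69   61 3470] [ 18. 119. 140.]
w1 [ 560  197   80  176 4564] [ 17. 139.  91.]
w1 [ 216  200  143   41 2421] [ 18. 118. 148.]
w1 [320 236  26   9 159] [ 13. 155. 117.]
w2 [  74    0  103   41 3443] [ 18. 120. 108.]
w2 [ 194  160  173   47 3371] [ 18. 118. 152.]
w2 [602 200  38  53 791] [ 17. 136. 103.]
w2 [320 208  31  10 221] [ 13. 156. 121.]
w2 [116 368  17  32 258] [ 14. 167.  87.]
```

View pics/w12.png

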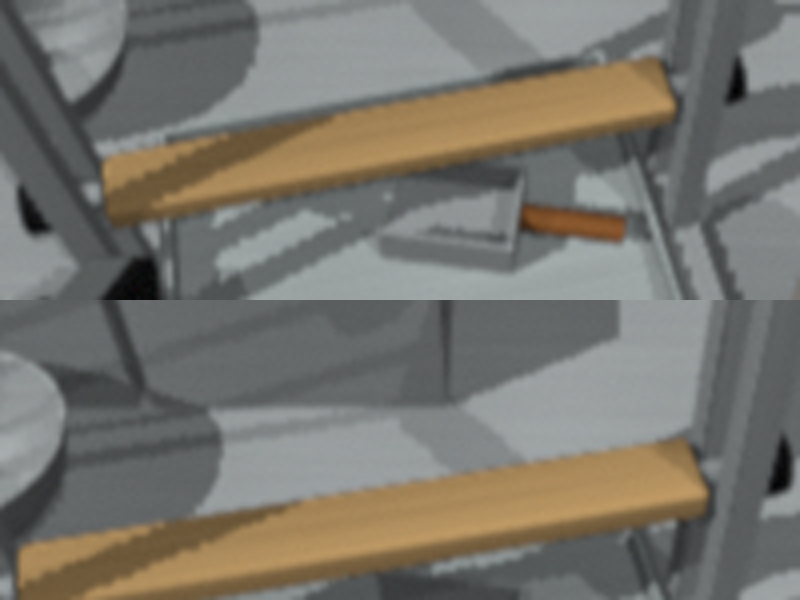

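Run:
```python
from h import *
K1=pickle.load(open('pics/w1.pk','rb'))[1];K2=pickle.load(open('pics/w2.pk','rb'))[1]
a=lambda x,y:(190+x/4,185+y/4)
b=lambda x,y:(190+x/4,125+(y-300)/4)
P={}
for n,p,q in(('bl',(103,158),(18,547)),('br',(657,58),(690,439)),('fl',(108,204),None),('fr',(676,98),(708,490))):
    if q: P[n]=tri([ray(K1,a(*p)),ray(K2,b(*q))]); print(n,P[n])
# edges by mask: back-top edge line fitted; solve height by intersecting planes
L=[]
for K,f in((K1,'w1'),(K2,'w2')):
    hsv=cv2.cvtColor(cv2.imread(f'pics/{f}.png'),cv2.COLOR_BGR2HSV)
    m=cv2.inRange(hsv,(8,70,50),(28,255,255)); n,l,s,cc=cv2.connectedComponentsWithStats(m)
    i=[i for i in range(1,n) if 2000<s[i,4]<3800 and 190<s[i,0]<220][0]
    xs=np.arange(s[i,0]+8,s[i,0]+s[i,2]-12); ys=[np.where(l[:,x]==i)[0][0] for x in xs]; yb=[np.where(l[:,x]==i)[0][-1]+1 for x in xs]
    L.append((np.polyfit(xs,np.array(ys)-.0,1),np.polyfit(xs,yb,1)))
for k,nm in((0,'backtop'),(1,'frontbottom')):
    N=[];D=[]
    for K,l in zip((K1,K2),L):
        o,d1=ray(K,(220,np.polyval(l[k],220)));_,d2=ray(K,(350,np.polyval(l[k],350)))
        n=np.cross(d1,d2);n/=np.linalg.norm(n);N.append(n);D.append(n@o)
    u=np.cross(*N);u/=np.linalg.norm(u);u*=-np.sign(u[0])
    for y in(-.14,-.26,-.38): print(nm,np.linalg.solve([N[0],N[1],[0,1,0]],[D[0],D[1],y]))
    print('dir',u,'yaw',np.degrees(np.arctan2(-u[0],u[1])))
for z in(.1,.11,.115,.12,.13):
    bl,br,fl,fr=[onz(K1,a(*p),z) for p in((103,158),(657,58),(108,204),(676,98))]
    bL,bR,fR=[onz(K2,b(*p),z) for p in((18,547),(690,439),(708,490))]
    print(z,'mid back',((bl+br)/2)[:2].round(4),((bL+bR)/2)[:2].round(4),'len',np.linalg.norm(bl-br).round(4),np.linalg.norm(bL-bR).round(4),'w',np.linalg.norm(fr-br).round(4),np.linalg.norm(fR-bR).round(4))
```

```text
bl (array([ 0.63438948, -0.11297624,  0.12908111]), [np.float64(4.993237429296519e-05), np.float64(4.993237429315303e-05)])
br (array([ 0.68713645, -0.38018168,  0.13412653]), [np.float64(0.0008514069451643364), np.float64(0.0008514069451643516)])
fr (array([ 0.67779203, -0.39028761,  0.11269038]), [np.float64(6.823382543904156e-05), np.float64(6.823382543907725e-05)])
backtop [ 0.64154297 -0.14        0.12814414]
backtop [ 0.67080251 -0.26        0.12409494]
backtop [ 0.70006205 -0.38        0.12004574]
dir [-0.23676211  0.971015    0.03276529] yaw 13.703016804815316
frontbottom [ 0.60828728 -0.14        0.11607801]
frontbottom [ 0.63292452 -0.26        0.11762208]
frontbottom [ 0.65756177 -0.38        0.11916615]
dir [-0.20109938  0.97948976 -0.01260332] yaw 11.602189631018843
0.1 mid back [ 0.6822 -0.2425] [ 0.6886 -0.2423] len 0.2897 0.2971 w 0.027 0.0311
0.11 mid back [ 0.6755 -0.2439] [ 0.6798 -0.2441] len 0.284 0.2895 w 0.0265 0.0303
0.115 mid back [ 0.6721 -0.2446] [ 0.6754 -0.245 ] len 0.2811 0.2857 w 0.0262 0.0299
0.12 mid back [ 0.6688 -0.2452] [ 0.671  -0.2459] len 0.2783 0.2819 w 0.026 0.0295
0.13 mid back [ 0.6621 -0.2466] [ 0.6623 -0.2477] len 0.2725 0.2743 w 0.0254 0.0287
```

The bar top is at about z = 0.125 m, its middle near (0.649, -0.249), with a yaw of about 12°. Next is the cover, at about (0.591, 0.255).

```bash
python3 -m pendant '[{"delta_rot":[0,0,0],"slide":[0,-1,0],"grip":0},{"delta_rot":[0,0,0],"slide":[0,-1,0],"grip":0},{"delta_rot":[0,0,0],"slide":[0,-1,0],"grip":0},{"delta_rot":[0,0,0],"slide":[0,-1,0],"grip":0},{"delta_rot":[0,0,0],"slide":[0,-1,0],"grip":0},{"delta_rot":[0,0,0],"slide":[0,-1,0],"grip":0},{"delta_rot":[0,0,0],"slide":[0,-1,0],"grip":0},{"delta_rot":[0,0,0],"slide":[0,-1,0],"grip":0}]'
python3 -m pendant '[{"delta_rot":[0,0,0],"slide":[0,-1,0],"grip":0},{"delta_rot":[0,0,0],"slide":[0,-1,0],"grip":0},{"delta_rot":[0,0,0],"slide":[0,-1,0],"grip":0},{"delta_rot":[0,0,0],"slide":[0,-1,0],"grip":0},{"delta_rot":[0,0,0],"slide":[0,-1,0],"grip":0},{"delta_rot":[0,0,0],"slide":[0,-1,0],"grip":0},{"delta_rot":[0,0,0],"slide":[0,0,0],"grip":0},{"delta_rot":[0,0,0],"slide":[0,0,0],"grip":0}]'
python3 - <<'E'
from h import *
o,im=wsnap('w3');print(o['tool_pos'])
E
python3 -m pendant '[{"delta_rot":[0,0,0],"slide":[-0.3,0,0.9],"grip":0},{"delta_rot":[0,0,0],"slide":[-0.3,0,0.9],"grip":0},{"delta_rot":[0,0,0],"slide":[-0.3,0,0.9],"grip":0},{"delta_rot":[0,0,0],"slide":[0,0,0],"grip":0},{"delta_rot":[0,0,0],"slide":[0,0,0],"grip":0},{"delta_rot":[0,0,0],"slide":[0,0,0],"grip":0}]'
python3 - <<'E'
from h import *
o,im=wsnap('w4');print(o['tool_pos'])
G=[.591,.2555,.176]
for f in('w3','w4'): print(proj(pickle.load(open(f'pics/{f}.pk','rb'))[1],G))
a=cv2.imread('pics/w3.png');b=cv2.imread('pics/w4.png')
c=lambda im,x,y:cv2.resize(im[y:y+150,x:x+200],(400,300),interpolation=cv2.INTER_CUBIC)
cv2.imwrite('pics/w34.png',np.vstack([a[50:350,120:520],b[50:350,120:520]]))
E
```

```text
t: 3.28
tool_pos: [0.4392, 0.0028, 0.3589]
eef_rot: [[0.643, 0.002, 0.765], [0.001, -1.0, 0.002], [0.765, -0.001, -0.643]]
force: [-0.0, -0.6, -0.5]
width: 0.0855
gripper_force: 0.0
t: 3.95
tool_pos: [0.4389, 0.1926, 0.3558]
eef_rot: [[0.657, 0.004, 0.754], [-0.001, -1.0, 0.007], [0.754, -0.006, -0.657]]
force: [0.2, 0.0, 1.1]
width: 0.0854
gripper_force: 0.0
[0.43889895 0.19255003 0.35584624]
t: 4.5
tool_pos: [0.4969, 0.1881, 0.2546]
eef_rot: [[0.658, -0.005, 0.753], [-0.006, -1.0, -0.001], [0.753, -0.004, -0.658]]
force: [-0.0, -0.5, -0.1]
width: 0.0855
gripper_force: 0.0
[0.4968741  0.18809999 0.25463536]
[271.69487428 206.81457026]
[244.40855945 198.37274323]
```

View pics/w34.png

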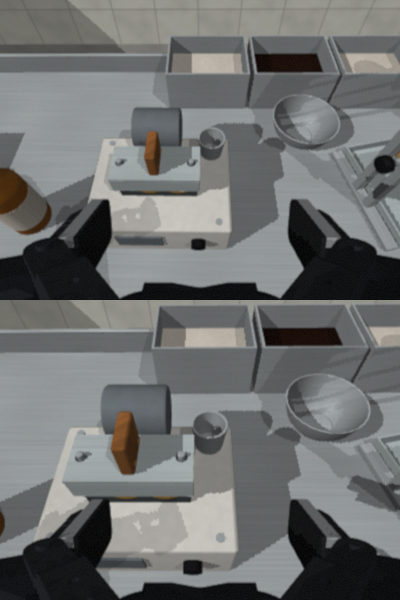

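Both wrist views show the cover on its two pins. In w4 the pins are at about (202,206) and (302,207) and the grip is at about (245,192). The motor lies behind the cover and the fingers are still clear.

Run:
```python
from h import *
K3=pickle.load(open('pics/w3.pk','rb'))[1];K4=pickle.load(open('pics/w4.pk','rb'))[1];T=cal('top')
R=[]
for f in('w3','w4'):
    hsv=cv2.cvtColor(cv2.imread(f'pics/{f}.png'),cv2.COLOR_BGR2HSV)
    m=cv2.inRange(hsv,(3,110,40),(20,255,255)); m[:, :215]=0; m[:,330:]=0
    n,l,s,cc=cv2.connectedComponentsWithStats(m);i=1+s[1:,4].argmax()
    x,y,w,h,A=s[i]; top=np.where(l[y+2]==i)[0]; r,c=np.where(l==i)
    bot=c[r>=y+h-4]; print(f,s[i],cc[i].round(1),'bottom',bot.min(),bot.max())
    R.append((cc[i],(cc[i][0],y+.5),((bot.min()+bot.max()+1)/2,y+h)))
for k,n in enumerate(('centroid','topedge','bottom')): print(n,tri([ray(K3,R[0][k]),ray(K4,R[1][k])]))
for p,q,t in(((241,211),(202,206),(222.5,188)),((313,211),(302,207),(255,187))): print('pin',tri([ray(K3,p),ray(K4,q)]), tri([ray(K3,p),ray(K4,q),ray(T,t)]),onz(K4,q,.157),onz(K3,p,.157))
```

```text
w3 [265 182  16  42 520] [272.3 202.4] bottom 269 277
w4 [ 231  162   28   62 1261] [245.1 192.5] bottom 241 254
centroid (array([0.59636666, 0.25506398, 0.17813415]), [np.float64(0.00024131980469917577), np.float64(0.00024131980469908377)])
topedge (array([0.61473848, 0.25368228, 0.19803594]), [np.float64(0.0004325242729241048), np.float64(0.0004325242729242517)])
bottom (array([0.57664912, 0.25466075, 0.15479084]), [np.float64(0.0005012613454922519), np.float64(0.0005012613454923522)])
pin (array([0.59262392, 0.29947189, 0.16231201]), [np.float64(0.0005262356085179579), np.float64(0.0005262356085179906)]) (array([0.59192033, 0.29945747, 0.16326234]), [np.float64(0.0007022510987942332), np.float64(0.0005816881823857153), np.float64(0.0007330789551597861)]) [0.59556436 0.3019718  0.157     ] [0.5966801  0.30121927 0.157     ]
pin (array([0.57984091, 0.20129851, 0.18049815]), [np.float64(0.0015537016717881481), np.float64(0.0015537016717882103)]) (array([0.59333633, 0.20146268, 0.1594956 ]), [np.float64(0.0015333772669896698), np.float64(0.002171790875662857), np.float64(0.0019480049201645241)]) [0.59369494 0.20348643 0.157     ] [0.5967775  0.20159034 0.157     ]
```

```bash
python3 -m pendant '[{"delta_rot":[0,0,0],"slide":[0.12,-0.8,0.5],"grip":0},{"delta_rot":[0,0,0],"slide":[0.12,-0.8,0.5],"grip":0},{"delta_rot":[0,0,0],"slide":[0,0,0.7],"grip":0},{"delta_rot":[0,0,0],"slide":[0,0,0],"grip":0},{"delta_rot":[0,0,0],"slide":[0,0,0],"grip":0},{"delta_rot":[0,0,0],"slide":[0,0,0],"grip":0}]'
python3 - <<'E'
from h import *
o=env.get_obs();print(o['tool_pos'],(o['eef_rot'].T@(np.array([.608,.254,.171])-o['tool_pos'])/.04).round(2))
E
```

```text
t: 5.05
tool_pos: [0.5514, 0.2496, 0.2178]
eef_rot: [[0.659, -0.002, 0.752], [-0.005, -1.0, 0.001], [0.752, -0.004, -0.659]]
force: [-0.4, 0.1, -0.2]
width: 0.0852
gripper_force: 0.0
[0.55139737 0.24963097 0.2178182 ] [ 0.05 -0.11  1.84]
```

```bash
python3 -m pendant '[{"delta_rot":[0,0,0],"slide":[0.05,-0.1,0.5],"grip":0},{"delta_rot":[0,0,0],"slide":[0,0,0.5],"grip":0},{"delta_rot":[0,0,0],"slide":[0,0,0.5],"grip":0},{"delta_rot":[0,0,0],"slide":[0,0,0.34],"grip":0},{"delta_rot":[0,0,0],"slide":[0,0,0],"grip":0},{"delta_rot":[0,0,0],"slide":[0,0,0],"grip":0}]'
python3 - <<'E'
from h import *
o,im=wsnap('w5');print(o['tool_pos'],o['force'])
E
```

```text
t: 5.55
tool_pos: [0.6081, 0.2523, 0.172]
eef_rot: [[0.663, -0.001, 0.748], [-0.004, -1.0, 0.002], [0.748, -0.004, -0.663]]
force: [0.6, 0.5, 1.0]
width: 0.0853
gripper_force: 0.0
[0.6081343  0.25227755 0.17195002] [0.62825598 0.53709369 0.97068153]
```

View pics/w5.png

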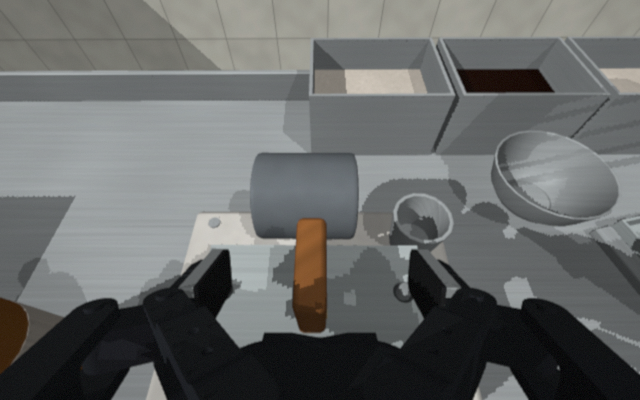

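The grip stands between the fingers at columns 297-326 and rows 220-330, about 2 mm off the finger centre line. I'll correct that and close.

```bash
python3 -m pendant '[{"delta_rot":[0,0,0],"slide":[0,-0.05,0],"grip":0},{"delta_rot":[0,0,0],"slide":[0,0,0],"grip":1},{"delta_rot":[0,0,0],"slide":[0,0,0],"grip":1},{"delta_rot":[0,0,0],"slide":[0,0,0],"grip":1},{"delta_rot":[0,0,0],"slide":[0,0,0],"grip":1},{"delta_rot":[0,0,0],"slide":[0,0,0],"grip":1},{"delta_rot":[0,0,0],"slide":[0,0,0],"grip":1},{"delta_rot":[0,0,0],"slide":[0,0,0],"grip":1}]'
python3 - <<'E'
from h import *
o=env.get_obs();print((o['eef_rot'].T@[0,0,1]).round(3))
E
```

```text
t: 6.27
tool_pos: [0.6078, 0.2549, 0.1701]
eef_rot: [[0.666, 0.001, 0.746], [-0.001, -1.0, 0.003], [0.746, -0.003, -0.666]]
force: [-1.3, 1.4, 0.6]
width: 0.0131
gripper_force: 58.7
[ 0.746 -0.003 -0.666]
```

```bash
python3 -m pendant '[{"delta_rot":[0,0,0],"slide":[0.15,0,-0.133],"grip":1},{"delta_rot":[0,0,0],"slide":[0.15,0,-0.133],"grip":1},{"delta_rot":[0,0,0],"slide":[0.2,0,-0.178],"grip":1},{"delta_rot":[0,0,0],"slide":[0.3,0,-0.267],"grip":1},{"delta_rot":[0,0,0],"slide":[0.3,0,-0.267],"grip":1},{"delta_rot":[0,0,0],"slide":[0.4,0,-0.356],"grip":1},{"delta_rot":[0,0,0],"slide":[0.4,0,-0.356],"grip":1},{"delta_rot":[0,0,0],"slide":[0,0,0],"grip":1}]'
python3 -m pendant '[{"delta_rot":[0,0,0],"slide":[0,0,0],"grip":1},{"delta_rot":[0,0,0],"slide":[0,0,0],"grip":1},{"delta_rot":[0,0,0],"slide":[0,0,0],"grip":1}]'
python3 - <<'E'
from h import *
o,im=wsnap('w6');save('scene','s6.png')
a=cv2.imread('pics/w6.png')[100:400,120:520];b=cv2.imread('pics/s6.png')[150:300,330:530]
cv2.imwrite('pics/v6.png',np.hstack([a,cv2.resize(b,(400,300))]))
E
```

```text
t: 6.93
tool_pos: [0.6094, 0.2549, 0.2764]
eef_rot: [[0.661, 0.0, 0.75], [-0.004, -1.0, 0.004], [0.75, -0.005, -0.661]]
force: [1.4, 1.3, -0.8]
width: 0.013
gripper_force: 59.6
t: 7.18
tool_pos: [0.6067, 0.2537, 0.2678]
eef_rot: [[0.67, -0.001, 0.742], [-0.001, -1.0, 0.0], [0.742, -0.001, -0.67]]
force: [0.2, 0.4, -3.0]
width: 0.0131
gripper_force: 59.5
```

View pics/v6.png

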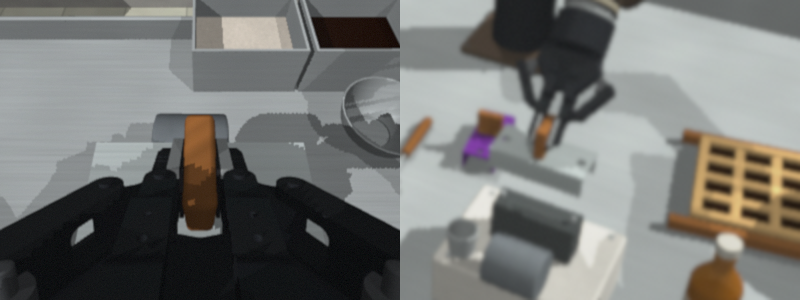

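The cover is off cleanly and level in the fingers. The wrist force shows about 3 N of weight. Now I back off and cross over to the rack.

```bash
python3 -m pendant '[{"delta_rot":[0,0,0],"slide":[-0.5,0,-0.56],"grip":1},{"delta_rot":[0,0,0],"slide":[-0.5,0,-0.56],"grip":1},{"delta_rot":[0,0,0],"slide":[-0.5,0.4,-0.56],"grip":1},{"delta_rot":[0,0,0],"slide":[-0.2,0.8,-0.2],"grip":1},{"delta_rot":[0,0,0],"slide":[0,0.8,0],"grip":1},{"delta_rot":[0,0,0],"slide":[0,0.8,0],"grip":1},{"delta_rot":[0,0,0],"slide":[0,0.8,0],"grip":1},{"delta_rot":[0,0,0],"slide":[0,0.8,0],"grip":1}]'
python3 -m pendant '[{"delta_rot":[0,0,0],"slide":[0,0.8,0],"grip":1},{"delta_rot":[0,0,0],"slide":[0,0.8,0],"grip":1},{"delta_rot":[0,0,0],"slide":[0,0.8,0],"grip":1},{"delta_rot":[0,0,0],"slide":[0,0.8,0],"grip":1},{"delta_rot":[0,0,0],"slide":[0,0.8,0],"grip":1},{"delta_rot":[0,0,0],"slide":[0,0.8,0],"grip":1},{"delta_rot":[0,0,0],"slide":[0,0.8,0],"grip":1},{"delta_rot":[0,0,0],"slide":[0,0,0],"grip":1}]'
python3 -m pendant '[{"delta_rot":[0.0168,0,-0.0151],"slide":[0,0.8,0],"grip":1},{"delta_rot":[0.0168,0,-0.0151],"slide":[0,0.6,0],"grip":1},{"delta_rot":[0.0168,0,-0.0151],"slide":[0,0,0],"grip":1},{"delta_rot":[0,0,0],"slide":[0,0,0],"grip":1},{"delta_rot":[0,0,0],"slide":[0,0,0],"grip":1}]'
cat >> h.py <<'E'
def go(tgt,n=1):
    o=env.get_obs();R=np.array(o['eef_rot']);print('tcp',o['tool_pos'].round(4),'F',np.round(o['force'],1),'units',(R.T@(np.array(tgt)-o['tool_pos'])/.04).round(2),'yaw(tool x)',np.degrees(np.arctan2(R[1,0],R[0,0])).round(2),'-y yaw',np.degrees(np.arctan2(R[0,1],-R[1,1])).round(2),'lean',np.degrees(np.arctan2(R[2,0],-R[2,2])).round(2),'roll',R[2,1].round(4))
E
python3 -c "
from h import *
go([.5165,-.2775,.25])"
```

```text
t: 7.95
tool_pos: [0.5058, 0.0935, 0.2689]
eef_rot: [[0.67, 0.0, 0.743], [-0.001, -1.0, 0.002], [0.743, -0.002, -0.67]]
force: [-0.3, -1.2, -3.8]
width: 0.0132
gripper_force: 59.8
t: 8.62
tool_pos: [0.506, -0.1272, 0.2689]
eef_rot: [[0.671, -0.011, 0.742], [-0.006, -1.0, -0.009], [0.742, 0.001, -0.671]]
force: [0.2, 0.4, -2.5]
width: 0.0134
gripper_force: 60.3
t: 9.03
tool_pos: [0.5077, -0.1767, 0.2676]
eef_rot: [[0.658, 0.207, 0.724], [0.136, -0.978, 0.156], [0.741, -0.004, -0.672]]
force: [0.6, -0.3, -3.4]
width: 0.0131
gripper_force: 61.0
tcp [ 0.5077 -0.1767  0.2676] F [ 0.6 -0.3 -3.4] units [-0.52  2.51  0.06] yaw(tool x) 11.66 -y yaw 11.93 lean 47.79 roll -0.0042
```

```bash
python3 -m pendant '[{"delta_rot":[0,0,0],"slide":[-0.15,0.6,0],"grip":1},{"delta_rot":[0,0,0],"slide":[-0.15,0.6,0],"grip":1},{"delta_rot":[0,0,0],"slide":[-0.15,0.6,0],"grip":1},{"delta_rot":[0,0,0],"slide":[-0.1,0.6,0],"grip":1},{"delta_rot":[0,0,0],"slide":[0,0.1,0],"grip":1},{"delta_rot":[0,0,0],"slide":[0,0,0],"grip":1},{"delta_rot":[0,0,0],"slide":[0,0,0],"grip":1}]'
python3 - <<'E'
from h import *
go([.5165,-.2775,.25])
o,im=wsnap('w7'); save('scene','s7.png')
K=pickle.load(open('pics/w7.pk','rb'))[1]
for z in(.115,.125,.13):
  print(z,[proj(K,[.649+x*.977-y*.211,-.249+x*.211+y*.977,z]).round(1).tolist() for x,y in((-.017,.1),(-.017,-.1),(.017,.1),(.017,-.1))])
a=cv2.imread('pics/w7.png')[50:400,:];b=cv2.imread('pics/s7.png')[130:255,160:360]
cv2.imwrite('pics/v7.png',np.vstack([a,cv2.resize(b,(640,400))[:250]]))
E
```

```text
t: 9.62
tool_pos: [0.5146, -0.2755, 0.2518]
eef_rot: [[0.656, 0.21, 0.725], [0.138, -0.978, 0.159], [0.742, -0.004, -0.671]]
force: [0.0, 0.8, -4.1]
width: 0.0133
gripper_force: 61.0
tcp [ 0.5146 -0.2755  0.2518] F [ 0.   0.8 -4.1] units [-0.01  0.06  0.06] yaw(tool x) 11.88 -y yaw 12.14 lean 47.89 roll -0.004
0.115 [[232.2, 206.3], [408.5, 205.9], [236.8, 182.5], [403.8, 182.0]]
0.125 [[229.9, 201.4], [410.8, 201.0], [234.7, 177.3], [405.8, 176.8]]
0.13 [[228.7, 198.9], [411.9, 198.4], [233.7, 174.6], [406.9, 174.1]]
```

View pics/v7.png

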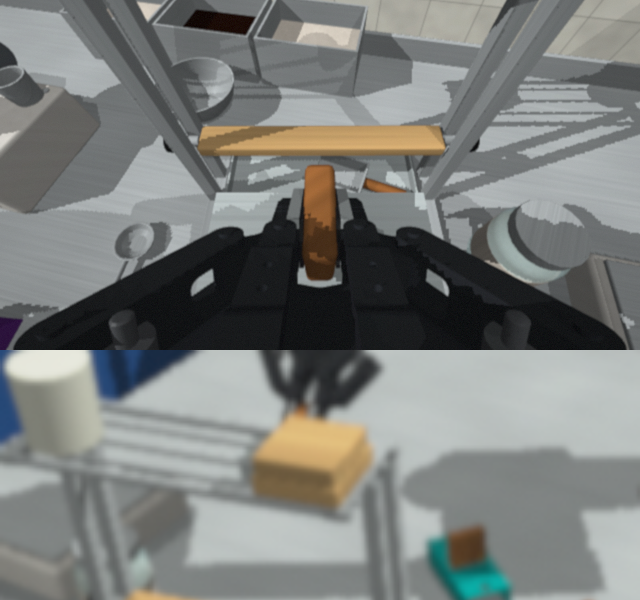

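The view shows the bar level in the image, with its back edge at row 176, its front edge near 199, and its ends at columns 198 and 444. The cover is held with the grip centred at column 320. Now I extract the edges accurately.

Run:
```python
from h import *
from scipy.optimize import least_squares
o,K=pickle.load(open('pics/w7.pk','rb'));im=cv2.imread('pics/w7.png')
def prof(c0,c1,r0,r1):
    g=im[r0:r1,c0:c1].mean(1);return g
hsv=cv2.cvtColor(im,cv2.COLOR_BGR2HSV).astype(float)
for c0,c1 in((225,285),(350,420)):
    p=hsv[168:212,c0:c1]; print(c0,'S',p[:,:,1].mean(1).round().astype(int).tolist(),'\nV',p[:,:,2].mean(1).round().astype(int).tolist())
print('plate V',list(zip(range(232,262),hsv[232:262,225:265,2].mean(1).round().astype(int).tolist())))
print('plateR V',hsv[232:262,385:412,2].mean(1).round().astype(int).tolist())
g=hsv[205:340,316:324]; print('grip S',[(205+i,int(s),int(v)) for i,(s,v) in enumerate(zip(g[:,:,1].mean(1),g[:,:,2].mean(1))) if i<20 or i>105])
```

```text
225 S [10, 10, 10, 10, 11, 11, 8, 23, 79, 116, 119, 118, 118, 118, 117, 117, 118, 118, 118, 118, 118, 118, 118, 119, 118, 118, 118, 118, 118, 118, 118, 118, 119, 119, 120, 121, 111, 66, 11, 12, 13, 12, 12, 12] 
V [136, 138, 140, 142, 144, 147, 146, 143, 147, 154, 150, 142, 139, 139, 142, 143, 143, 145, 149, 155, 163, 169, 175, 181, 186, 190, 194, 201, 207, 207, 201, 182, 155, 139, 134, 130, 129, 126, 126, 133, 130, 131, 138, 143]
350 S [9, 9, 9, 10, 10, 10, 6, 49, 105, 120, 118, 118, 118, 118, 118, 118, 118, 118, 118, 118, 119, 119, 118, 118, 118, 117, 118, 118, 118, 118, 118, 118, 118, 119, 119, 118, 105, 58, 6, 14, 13, 12, 12, 12] 
V [174, 173, 171, 168, 164, 160, 153, 160, 178, 188, 189, 190, 193, 194, 196, 199, 199, 197, 195, 197, 201, 204, 205, 207, 208, 208, 209, 212, 216, 217, 207, 178, 150, 139, 135, 129, 121, 111, 103, 104, 103, 104, 108, 109]
plate V [(232, 117), (233, 111), (234, 104), (235, 100), (236, 99), (237, 99), (238, 98), (239, 98), (240, 99), (241, 112), (242, 155), (243, 193), (244, 198), (245, 195), (246, 194), (247, 194), (248, 195), (249, 194), (250, 191), (25
[... 381 characters left out ...]
, 111), (211, 11, 117), (212, 12, 119), (213, 8, 117), (214, 34, 114), (215, 129, 121), (216, 166, 140), (217, 166, 156), (218, 163, 164), (219, 164, 164), (220, 163, 162), (221, 165, 161), (222, 165, 159), (223, 165, 157), (224, 165, 156), (311, 164, 83), (312, 165, 73), (313, 163, 63), (314, 168, 58), (315, 168, 57), (316, 163, 57), (317, 168, 57), (318, 165, 57), (319, 161, 58), (320, 169, 57), (321, 168, 57), (322, 171, 57), (323, 163, 57), (324, 161, 57), (325, 172, 57), (326, 162, 57), (327, 170, 57), (328, 170, 60), (329, 108, 73), (330, 33, 105), (331, 4, 139), (332, 10, 157), (333, 11, 160), (334, 12, 161), (335, 13, 159), (336, 14, 138), (337, 14, 84), (338, 24, 34), (339, 42, 20)]
```

Run:
```python
from h import *
from scipy.optimize import least_squares
o,K=pickle.load(open('pics/w7.pk','rb'));tcp=np.array(o['tool_pos'])
X=np.array([np.cos(np.radians(12.1)),np.sin(np.radians(12.1)),0]);Z=np.array([0,0,1.])
def fit(pts,x0,extra=None):
    f=lambda q:[proj(K,tcp+X*(q[0]+a)+Z*(q[1]+b)+c*np.array([-X[1],X[0],0]))[1]-r for a,b,c,r in pts]+([ (q[1]-extra)/.002] if extra is not None else [])
    s=least_squares(f,x0);return s.x.round(4),np.round(s.fun,2)
bar=[(.017,0,0,175.8),(-.017,0,0,199.4),(-.017,-.016,0,205.2)]
cov=[(.028,.004,.045,241.8),(.022,.048,0,214.7),(-.022,.004,0,329.5)]
print('bar rel tcp (h,z)',fit(bar,[.15,-.13])); 
for z in(.115,.12,.125,.13,.135): print(z,fit(bar[:2],[.15,-.13],z-tcp[2]))
print('cover',fit(cov,[-.014,-.02]),fit(cov,[-.014,-.02],-.02),tcp)
```

```text
bar rel tcp (h,z) (array([ 0.1526, -0.1446]), array([ 0.22, -0.85,  0.67]))
0.115 (array([ 0.1464, -0.1367]), array([ 0.22, -0.19,  0.03]))
0.12 (array([ 0.1428, -0.1318]), array([-0.,  0., -0.]))
0.125 (array([ 0.1392, -0.1269]), array([-0.23,  0.2 , -0.04]))
0.13 (array([ 0.1356, -0.122 ]), array([-0.46,  0.41, -0.08]))
0.135 (array([ 0.132 , -0.1171]), array([-0.7 ,  0.63, -0.13]))
cover (array([-0.0095, -0.0251]), array([ 1.03, -0.6 , -0.22])) (array([-0.0103, -0.023 ]), array([ 0.75, -1.41,  0.69, -1.52])) [ 0.51461333 -0.27551477  0.25180807]
```

```bash
python3 -m pendant '[{"delta_rot":[0,0,0],"slide":[-0.5,0,0.46],"grip":1},{"delta_rot":[0,0,0],"slide":[-0.5,0,0.46],"grip":1},{"delta_rot":[0,0,0],"slide":[0.34,0,0.37],"grip":1},{"delta_rot":[0,0,0],"slide":[0.34,0,0.37],"grip":1},{"delta_rot":[0,0,0],"slide":[0.34,0,0.37],"grip":1},{"delta_rot":[0,0,0],"slide":[0,0,0],"grip":1},{"delta_rot":[0,0,0],"slide":[0,0,0],"grip":1},{"delta_rot":[0,0,0],"slide":[0,0,0],"grip":1}]'
python3 - <<'E'
from h import *
X=np.array([.9778,.2096,0]);t=np.array([.5146,-.2755,0])+.151*X;t[2]=.197;print(t);go(t)
o,im=wsnap('w8');im=cv2.imread('pics/w8.png')
hsv=cv2.cvtColor(im,cv2.COLOR_BGR2HSV).astype(float)
for c0,c1 in((215,275),(360,420)):
    p=hsv[:,c0:c1]; S=p[:,:,1].mean(1);V=p[:,:,2].mean(1); r=np.where(S>60)[0];r=r[(r>60)&(r<260)];print(r.min() if len(r) else 0,r.max() if len(r) else 0,[(i,int(S[i]),int(V[i])) for i in range(r.min()-2,r.max()+4)])
E
```

```text
t: 10.38
tool_pos: [0.5738, -0.2632, 0.1985]
eef_rot: [[0.656, 0.21, 0.725], [0.139, -0.978, 0.158], [0.742, -0.003, -0.67]]
force: [0.1, -0.6, -3.5]
width: 0.0131
gripper_force: 61.0
[ 0.6622478 -0.2438504  0.197    ]
tcp [ 0.5738 -0.2632  0.1985] F [ 0.1 -0.6 -3.5] units [ 1.49 -0.01  1.7 ] yaw(tool x) 11.95 -y yaw 12.14 lean 47.93 roll -0.0029
61 230 [(59, 87, 65), (60, 88, 65), (61, 85, 67), (62, 80, 68), (63, 80, 69), (64, 80, 70), (65, 79, 71), (66, 77, 73), (67, 76, 74), (68, 69, 75), (69, 74, 75), (70, 70, 77), (71, 67, 79), (72, 67, 79), (73, 65, 80), (74, 60, 80), (75, 40, 83), (76, 16, 92), (77, 10, 103), (78, 11, 110), (79, 12, 113), (80, 12, 119), (81, 12, 128), (82, 11, 131), (83, 9, 127), (84, 9, 120), (85, 10, 115), (86, 10, 113), (87, 10, 113), (88, 10, 113), (89, 10, 112), (90, 10, 112), (91, 10, 112), (92, 10, 112), (93, 10, 113), (94, 9, 114), (95, 9, 115), (96, 9, 115), (97, 9, 116), (98, 9, 117), (99, 10, 118), (100, 10, 118), (101, 10, 119), (102, 10, 119), (103, 9, 119), (104, 9, 119), (105, 10, 119), (106, 9, 119), (107, 10, 119), (108, 10, 119), (109, 9, 119
[... 2052 characters left out ...]
5, 145), (192, 116, 181), (193, 117, 190), (194, 117, 190), (195, 117, 190), (196, 118, 191), (197, 118, 193), (198, 118, 196), (199, 118, 197), (200, 118, 198), (201, 118, 200), (202, 118, 202), (203, 117, 201), (204, 117, 198), (205, 118, 195), (206, 118, 195), (207, 118, 197), (208, 118, 201), (209, 118, 205), (210, 118, 206), (211, 118, 206), (212, 117, 208), (213, 117, 209), (214, 117, 209), (215, 117, 208), (216, 117, 209), (217, 117, 211), (218, 117, 214), (219, 117, 217), (220, 117, 218), (221, 117, 218), (222, 118, 208), (223, 118, 184), (224, 117, 157), (225, 117, 143), (226, 117, 139), (227, 117, 134), (228, 117, 129), (229, 98, 124), (230, 46, 119), (231, 7, 116), (232, 13, 115)]
```

Run:
```python
from h import *
from scipy.optimize import least_squares
X=np.array([.9778,.2096,0]);Z=np.array([0,0,1.]);c0=np.array([.649,-.249,0])
D=[]
for f,e in(('w7',(175.8,199.4,205.2)),('w8',(191.0,223.6,230.0))):
    D.append((pickle.load(open(f'pics/{f}.pk','rb'))[1],e))
def f(q,D=D): return [proj(K,c0+X*(q[0]+a)+Z*(q[1]+b))[1]-r for K,e in D for (a,b),r in zip(((.017,0),(-.017,0),(-.017,-.016)),e)]
for d in(D,D[:1],D[1:]): s=least_squares(f,[0,.12],args=(d,));print(s.x.round(4),s.fun.round(2))
for z in(.115,.12,.125,.13): s=least_squares(lambda q:f([q[0],z],D[1:]),[0]);print(z,s.x.round(4),s.fun.round(2))
```

```text
[0.008  0.1172] [ 0.01 -0.24  1.52 -0.24 -1.44  0.75]
[0.0157 0.1072] [ 0.22 -0.85  0.67]
[0.0089 0.1152] [ 0.27 -1.16  0.95]
0.115 [0.009] [ 0.28 -1.16  0.94]
0.12 [0.006] [-0.24 -1.01  1.27]
0.125 [0.003] [-0.79 -0.86  1.6 ]
0.13 [0.] [-1.37 -0.7   1.95]
```

```bash
python3 -m pendant '[{"delta_rot":[0,0,0],"slide":[0.31,0,0.35],"grip":1},{"delta_rot":[0,0,0],"slide":[0.31,0,0.35],"grip":1},{"delta_rot":[0,0,0],"slide":[0.31,0,0.35],"grip":1},{"delta_rot":[0,0,0],"slide":[0.31,0,0.35],"grip":1},{"delta_rot":[0,0,0],"slide":[0.3,0,0.34],"grip":1},{"delta_rot":[0,0,0],"slide":[0,0,0],"grip":1},{"delta_rot":[0,0,0],"slide":[0,0,0],"grip":1},{"delta_rot":[0,0,0],"slide":[0,0,0],"grip":1}]'
python3 - <<'E'
from h import *
go([.6646,-.2456,.197])
wsnap('w9');save('scene','s9.png');save('top','t9.png')
a=cv2.imread('pics/w9.png')[130:400,120:520];b=cv2.imread('pics/s9.png')[150:300,160:320]
cv2.imwrite('pics/v9.png',np.hstack([a,cv2.resize(b,(288,270),interpolation=cv2.INTER_CUBIC)]))
E
```

```text
t: 11.1
tool_pos: [0.6641, -0.2449, 0.1972]
eef_rot: [[0.656, 0.209, 0.725], [0.137, -0.978, 0.157], [0.742, -0.004, -0.67]]
force: [-0.9, 0.3, -4.4]
width: 0.0137
gripper_force: 61.0
tcp [ 0.6641 -0.2449  0.1972] F [-0.9  0.3 -4.4] units [0.   0.02 0.01] yaw(tool x) 11.83 -y yaw 12.05 lean 47.91 roll -0.0035
```

View pics/v9.png

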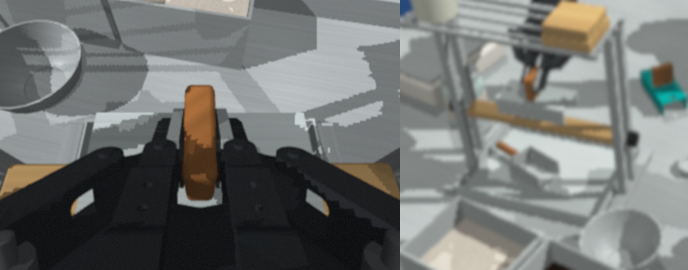

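The cover is over the bar under the shelf and clear of it. The bar's back edge shows at about row 294 on both sides. I'll check the alignment numerically.

Run:
```python
from h import *
from scipy.optimize import brentq
o,K=pickle.load(open('pics/w9.pk','rb'));tcp=np.array(o['tool_pos']);X=np.array([.9778,.2096,0]);Y=np.array([-.2096,.9778,0])
hsv=cv2.cvtColor(cv2.imread('pics/w9.png'),cv2.COLOR_BGR2HSV)
m=cv2.inRange(hsv,(10,90,60),(28,255,255))
for c in(90,110,130,150,490,510,530,550):
    r=np.where(m[240:360,c])[0]+240; print(c,r.min() if len(r) else None,r.max() if len(r) else None,end=' | ')
    if len(r): print([round(float((onz(K,(c,r.min()-.5),z)-tcp)@X),4) for z in(.112,.118,.125)])
```

```text
90 None None | 110 None None | 130 296 323 | [0.0047, 0.003, 0.001]
150 295 314 | [0.0055, 0.0037, 0.0017]
490 294 314 | [0.0059, 0.0041, 0.0021]
510 297 324 | [0.0035, 0.0018, -0.0001]
530 None None | 550 None None |
```

```bash
python3 -m pendant '[{"delta_rot":[0,0,0],"slide":[-0.14,0,0.06],"grip":1},{"delta_rot":[0,0,0],"slide":[-0.11,0,0.1],"grip":1},{"delta_rot":[0,0,0],"slide":[-0.11,0,0.1],"grip":1},{"delta_rot":[0,0,0],"slide":[-0.11,0,0.1],"grip":1},{"delta_rot":[0,0,0],"slide":[0,0,0],"grip":1},{"delta_rot":[0,0,0],"slide":[0,0,0],"grip":1}]'
python3 -c "
from h import *
go([.6621,-.2455,.15])"
```

```text
t: 11.75
tool_pos: [0.6627, -0.2448, 0.1728]
eef_rot: [[0.656, 0.209, 0.725], [0.137, -0.978, 0.158], [0.742, -0.005, -0.671]]
force: [-0.1, 0.6, -2.6]
width: 0.0135
gripper_force: 60.9
tcp [ 0.6627 -0.2448  0.1728] F [-0.1  0.6 -2.6] units [-0.44  0.02  0.37] yaw(tool x) 11.78 -y yaw 12.07 lean 47.89 roll -0.0046
```

Origin at about z = 0.150. Now I continue in small steps, watching the force.

```bash
D='p'; python3 -m pendant '[{"delta_rot":[0,0,0],"slide":[-0.056,0,0.05],"grip":1},{"delta_rot":[0,0,0],"slide":[-0.056,0,0.05],"grip":1},{"delta_rot":[0,0,0],"slide":[-0.056,0,0.05],"grip":1},{"delta_rot":[0,0,0],"slide":[0,0,0],"grip":1}]'
python3 -m pendant '[{"delta_rot":[0,0,0],"slide":[-0.056,0,0.05],"grip":1},{"delta_rot":[0,0,0],"slide":[-0.056,0,0.05],"grip":1},{"delta_rot":[0,0,0],"slide":[0,0,0],"grip":1},{"delta_rot":[0,0,0],"slide":[0,0,0],"grip":1}]'
```

```text
t: 12.08
tool_pos: [0.6627, -0.2448, 0.1641]
eef_rot: [[0.656, 0.209, 0.725], [0.138, -0.978, 0.158], [0.742, -0.004, -0.67]]
force: [-0.4, -0.4, -4.0]
width: 0.0136
gripper_force: 60.9
t: 12.42
tool_pos: [0.6629, -0.245, 0.1586]
eef_rot: [[0.656, 0.209, 0.725], [0.138, -0.978, 0.158], [0.742, -0.004, -0.67]]
force: [-0.6, 0.2, -3.9]
width: 0.0133
gripper_force: 60.9
```

```bash
python3 -m pendant '[{"delta_rot":[0,0,0],"slide":[-0.037,0,0.034],"grip":1},{"delta_rot":[0,0,0],"slide":[-0.037,0,0.034],"grip":1},{"delta_rot":[0,0,0],"slide":[-0.037,0,0.034],"grip":1},{"delta_rot":[0,0,0],"slide":[0,0,0],"grip":1},{"delta_rot":[0,0,0],"slide":[0,0,0],"grip":1}]'
python3 -m pendant '[{"delta_rot":[0,0,0],"slide":[-0.037,0,0.034],"grip":1},{"delta_rot":[0,0,0],"slide":[-0.037,0,0.034],"grip":1},{"delta_rot":[0,0,0],"slide":[0,0,0],"grip":1},{"delta_rot":[0,0,0],"slide":[0,0,0],"grip":1}]'
```

```text
t: 12.83
tool_pos: [0.6629, -0.245, 0.1527]
eef_rot: [[0.656, 0.209, 0.725], [0.138, -0.978, 0.157], [0.742, -0.003, -0.67]]
force: [-0.5, -0.8, -3.6]
width: 0.0136
gripper_force: 60.9
t: 13.17
tool_pos: [0.6631, -0.2451, 0.149]
eef_rot: [[0.655, 0.209, 0.726], [0.138, -0.978, 0.157], [0.743, -0.003, -0.67]]
force: [0.2, -0.4, -2.4]
width: 0.0134
gripper_force: 61.1
```

```bash
python3 -m pendant '[{"delta_rot":[0,0,0],"slide":[-0.037,0,0.034],"grip":1},{"delta_rot":[0,0,0],"slide":[0,0,0],"grip":1},{"delta_rot":[0,0,0],"slide":[0,0,0],"grip":1}]'
python3 -m pendant '[{"delta_rot":[0,0,0],"slide":[-0.037,0,0.034],"grip":1},{"delta_rot":[0,0,0],"slide":[0,0,0],"grip":1},{"delta_rot":[0,0,0],"slide":[0,0,0],"grip":1}]'
```

```text
t: 13.42
tool_pos: [0.6635, -0.2452, 0.148]
eef_rot: [[0.654, 0.209, 0.727], [0.138, -0.978, 0.157], [0.743, -0.002, -0.669]]
force: [-2.7, 0.4, -0.1]
width: 0.0131
gripper_force: 61.8
t: 13.67
tool_pos: [0.6638, -0.2453, 0.147]
eef_rot: [[0.653, 0.21, 0.728], [0.139, -0.978, 0.158], [0.744, -0.002, -0.668]]
force: [-6.0, 1.3, 6.6]
width: 0.013
gripper_force: 62.7
```

Contact: the vertical force changed from -3.6 N to +6.6 N, so the bar is carrying the cover at about z = 0.125 m. I hold, ease slightly, then look.

```bash
python3 -m pendant '[{"delta_rot":[0,0,0],"slide":[0,0,0],"grip":1},{"delta_rot":[0,0,0],"slide":[0,0,0],"grip":1},{"delta_rot":[0,0,0],"slide":[0,0,0],"grip":1},{"delta_rot":[0,0,0],"slide":[0.01,0,-0.02],"grip":1},{"delta_rot":[0,0,0],"slide":[0,0,0],"grip":1},{"delta_rot":[0,0,0],"slide":[0,0,0],"grip":1},{"delta_rot":[0,0,0],"slide":[0,0,0],"grip":1}]'
python3 - <<'E'
from h import *
go([.6635,-.245,.148]);wsnap('w10');save('scene','s10.png')
a=cv2.imread('pics/w10.png')[130:400,120:520];b=cv2.imread('pics/s10.png')[170:270,180:300]
cv2.imwrite('pics/v10.png',np.hstack([a,cv2.resize(b,(324,270),interpolation=cv2.INTER_CUBIC)]))
E
```

```text
t: 14.25
tool_pos: [0.6637, -0.2453, 0.1472]
eef_rot: [[0.654, 0.209, 0.727], [0.138, -0.978, 0.157], [0.744, -0.002, -0.668]]
force: [-0.7, 1.0, 4.4]
width: 0.0133
gripper_force: 61.7
tcp [ 0.6637 -0.2453  0.1472] F [-0.7  1.   4.4] units [ 0.01 -0.01 -0.02] yaw(tool x) 11.93 -y yaw 12.07 lean 48.08 roll -0.0023
```

View pics/v10.png

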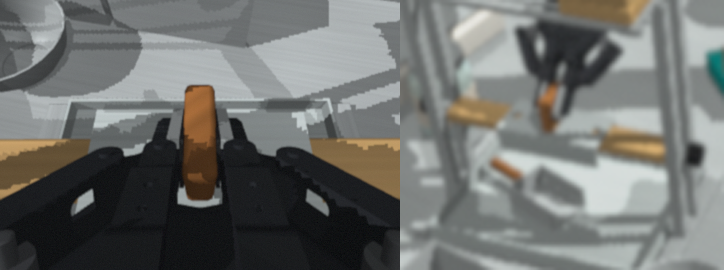

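The cover straddles the bar. Its back wall shows behind the bar in the scene view, and the bar emerges at both ends under the plate. Releasing now, then withdrawing along the tool axis.

```bash
python3 -m pendant '[{"delta_rot":[0,0,0],"slide":[0,0,0],"grip":0.6},{"delta_rot":[0,0,0],"slide":[0,0,0],"grip":0},{"delta_rot":[0,0,0],"slide":[0,0,0],"grip":0},{"delta_rot":[0,0,0],"slide":[0,0,0],"grip":0},{"delta_rot":[0,0,0],"slide":[0,0,0],"grip":0},{"delta_rot":[0,0,0],"slide":[0,0,0],"grip":0},{"delta_rot":[0,0,0],"slide":[0,0,0],"grip":0}]'
python3 -m pendant '[{"delta_rot":[0,0,0],"slide":[0,0,-0.3],"grip":0},{"delta_rot":[0,0,0],"slide":[0,0,-0.5],"grip":0},{"delta_rot":[0,0,0],"slide":[0,0,-0.7],"grip":0},{"delta_rot":[0,0,0],"slide":[0,0,-0.7],"grip":0},{"delta_rot":[0,0,0],"slide":[0,0,-0.7],"grip":0},{"delta_rot":[0,0,0],"slide":[0,0,-0.7],"grip":0},{"delta_rot":[0,0,0],"slide":[0,0,0],"grip":0},{"delta_rot":[0,0,0],"slide":[0,0,0],"grip":0}]'
python3 - <<'E'
from h import *
o,im=wsnap('w11')
cv2.imwrite('pics/v11.png',cv2.imread('pics/w11.png')[80:380,120:520])
E
```

```text
t: 14.93
tool_pos: [0.6627, -0.2451, 0.1455]
eef_rot: [[0.656, 0.209, 0.726], [0.138, -0.978, 0.157], [0.742, -0.003, -0.67]]
force: [-0.9, -0.3, 0.1]
width: 0.0853
gripper_force: 0.0
t: 15.6
tool_pos: [0.5582, -0.2687, 0.2439]
eef_rot: [[0.654, 0.208, 0.727], [0.139, -0.978, 0.154], [0.744, 0.0, -0.669]]
force: [0.2, 0.3, -0.1]
width: 0.0857
gripper_force: 0.0
```

View pics/v11.png

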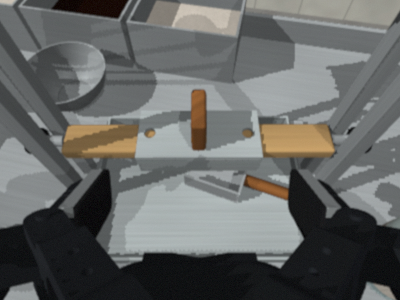

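The cover hangs flat over the bar, with its plate centred at about (198,133) in the crop. Bar wood shows through both holes, the front wall is in front of the bar, and the robot is clear.

```bash
python3 -c "
from cell import env
print(env.close_job())"
```

```text
the job is handed in; nothing more can be done
None
```

The cover was lifted off the drive and now hangs flat and released over the drying-rack bar; the job was handed in at about 16 s, and no verdict came back.

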